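# Dispense one carton with one turn of the hand wheel

### The job

Feed one medicine carton out of the bench dispenser: with your fingertips, push the hand wheel round clockwise (seen from above) by its red upright handle through exactly one full turn, so that the handle is back where it started, the front carton has come out of the guide rails onto the green landing, and the next carton stays between the rails. Only push the handle, never pinch it; do not touch or lift the cartons, and leave the other things on the table where they are.

Things in the scene. Friction and masses are not known exactly. Their poses are not given: they have to be found in the camera images.
- dispenser: Fixed carton dispenser: grey base plate 150 x 400 mm, blue gearbox with its top at 87 mm, hand wheel flat on top. Origin on the wheel's vertical axis at table level, z up. Along its own -y runs the carton row between two steel rails 65 mm apart (y -110 to -221 mm), then the green landing (to y -296 mm); the bed is 22 mm above the table. Place and yaw vary.
- wheel (a joint): Turn of the hand wheel in rad, growing clockwise seen from above; one turn adds 6.283. Starts between -0.6 and 0.6; stops at -0.75 and 13. At 0 the handle lies on the dispenser's +x side. Plain friction, no spring or detents: it stays where it is left, and about 1.5 N at the handle moves it. Each turn advances the pusher behind the carton row by 42 mm.
- handle: Red upright round handle on the wheel's rim, 22 mm diameter, from 112 to 177 mm above the table (its lowest 10 mm is a 14 mm steel neck). Origin: centre of its foot, 80 mm from the wheel's axis, 112 mm above the table. It spins freely about its own upright axis, so only its position tells the turn of the wheel; it cannot come off.
- wheel_hub (a point): Centre of the top of the wheel's hub (36 mm diameter), on the axis, 119 mm above the table. The black rim (ring of 80 mm mean radius, 14 mm thick) and three steel spokes have their tops at 114 mm, so fingers pushing the handle should pass above that.
- carton1: The front carton of the row, white with a red band, 60 x 30 x 75 mm (30 mm along the row), loose, about 60 g; origin at the centre of its underside. At the start it stands at the end of the rails (y = -205 mm in the dispenser's frame).
- carton2: The second carton of the row, same as the first, standing right behind it; origin at the centre of its underside.
- carton3: The third carton, same, between the second and the pusher.
- vial_a: Amber vial with white cap, 38 mm diameter, 70 mm tall, on the table just beyond the dispenser's gearbox (its +x side); origin at the centre of its underside. Leave alone.
- vial_b: Amber vial like the other, on the table on the near (-x) side of the carton row. Leave alone.
- pill_bottle: White jar with blue cap, 64 mm diameter, 110 mm tall, to the left; origin at the centre of its underside. Leave alone.
- stock_box: White carton with an orange band, 100 x 70 x 60 mm, to the right; origin at the centre of its underside. Leave alone.
- count_tray: Green tablet counting tray, 130 x 190 x 22 mm, to the right; origin at the centre of its underside. Leave alone.
- tray_spatula: Spatula, 190 mm long, lying to the left. Leave alone.
Things that resemble listed ones, but are neither listed nor needed, are in the scene too. Leave any purple look-alike of the carton2 alone.

How it is judged:
By the outcome, as a careful person would: the job done as asked, in the order asked, and still so for the second after the job is handed in, with the robot touching nothing.
It also fails if it takes over 51 s, if anything falls off the work surface, if the arm or the gripper's body presses on something with over 40 N, if the wrist force passes 120 N, or if a joint passes its speed limit or range.

### The arm

A 7-joint arm with a two-finger parallel gripper is mounted at the origin on the work surface. World frame = base frame: x ahead of the robot, y to its left, z up, the work surface at z = 0. Lengths are in m, angles in rad, forces in N, time in s.
With the tool pointing down it reaches from about 0.4 to 0.9 m from the base axis. Payload 5.5 kg.
Tool frame: the origin (TCP) lies at the very end of the fingers, on their centre line; the grasp point (between the pads) lies 19 mm behind it; x points along the fingers, z is the direction in which the jaws open and shut, and the axes are right-handed (so a half turn about x gives the same grasp; the last joint's range is limited). The gripper opens to 85 mm and grips with 20 to 120 N. Pads are 22 mm wide; open, the fingers measure 114 mm over their backs; the gripper's body (76 mm by 85 mm) begins 54 mm behind the grasp point. The pads swing forward as they close: fully open they stand 13 mm farther back than shut.
Start: joints at [1.466, 0.501, -0.427, 1.55, 0.221, 1.138, -0.21], TCP at [0.234, -0.607, 0.231] pointing down, gripper open.
Joint ranges: [-2.88, 2.88], [-0.31, 2.03], [-1.54, 1.56], [0.2, 2.42], [-1.41, 4.55], [0.19, 2.02], [-2.57, 2.57]. Speed limits (rad/s): [2.57, 2.57, 3.14, 3.14, 3.14, 3.14, 3.14].

### API

Orientations are given as a unit quaternion [x, y, z, w].
In Python, from cell import status, eyes, finish_job gives the robot as it stands.
- The arm moves only by the shell command python3 -m creep 'ROWS' [FORCE]. ROWS is JSON, a list of rows, each an object with "offset": the shift along the tool's x, y, z in m, a list of three; "spin": the turn about the tool's x in rad; "grip": the finger opening in m, from 0 to 0.0854. In form: [{"offset": [x, y, z], "spin": spin, "grip": grip}, ...]. A call has 1 to 12 rows; each row shifts and turns the pose as measured when the row begins, along the tool's axes as they then stand; what a row does not reach is not made up. A row lasts 1/10 s, in which the tool goes at most 50 mm and 8.59 degrees, less where a joint would pass 70% of its speed; a pose out of reach is approached as far as the arm can. A call is refused whole if a number of a shift passes 0.05 or a number of a turn 0.15, either way. A call with a gripper value outside its range is refused whole. The fingers move at their own pace and stop on an object; FORCE is the grip in N (left out, the last holds). Time passes only in rows, so rows that do not move let the fingers close. It gives the time, the measured TCP pose, the force and the opening at its end, in the units of the state.
- status.observe(): the state, without advancing time (a new reading comes with each control period).
- eyes.grab_frame(name): name is "scene" or "top"; returns a dict with "image" (480x640x3 uint8, red, green, blue), "vfov" (degrees; the focal length in pixels is half the picture's height over the tangent of half this angle, whatever the lens; pixels are square), "cx", "cy" (the principal point, pixels), "R" (3x3) and "t" (3): a world point X has camera coordinates R X + t. Camera axes: x right, y down, z forward; pixel columns grow to the right and rows downward; lengths in m; the calibration is good to about 2 mm. A picture is of the moment at which its call begins. There is no depth.
- finish_job(): hands the job in, once; it reports no verdict.
The state is a dict: "time_s": time; "joints": joint angles; "qvel": joint speeds; "tau": joint torques, N m; "position": TCP position; "eef_rot": TCP orientation; "contact_force": force on the tool from outside, world axes, zero at the start; "wrist_torque": the same for the moment, N m; "opening": finger opening in m.
Only numpy, scipy, OpenCV 4.12 (cv2) and the standard library are available. Lean on these libraries where they do the work, as an engineer would, in place of code of your own. Each camera call takes 0.05 s, during which the arm holds its last target.

## Working session

There is one attempt and no reset: what is moved stays moved. The work goes in short steps, Python scripts to look and compute and a shell command to move; the robot and the scene stay as the last step left them, time stands still between calls to the robot, and variables do not carry over. Pictures are saved under pics/ and viewed, and the job is handed in when it is done.

```bash
mkdir -p pics; ls; python3 - <<'E'
from cell import status, eyes
import cv2
s=status.observe(); print({k:s[k] for k in('time_s','position','eef_rot','contact_force','opening')})
for n in('scene','top'):
    f=eyes.grab_frame(n); cv2.imwrite(f'pics/{n}0.png',f['image'][:,:,::-1]); print(n,f['vfov'],f['cx'],f['cy'],f['R'],f['t'])
E
```

```text
pics
{'time_s': 0.0, 'position': array([ 0.23344077, -0.60587859,  0.23027046]), 'eef_rot': array([ 0.40052276,  0.58357381, -0.39970122,  0.58246207]), 'contact_force': array([-0.16418458,  0.76843952,  0.35812803]), 'opening': 0.08521346456193414}
scene 48.005669769386294 314.36663645051146 244.8118152138331 [[ 0.89513467  0.44551086 -0.01593701]
 [ 0.33921832 -0.70389288 -0.62407191]
 [-0.28924876  0.55322228 -0.78120437]] [-0.45065641 -0.14627051  1.51887969]
top 47.12531961312232 324.46046255315406 235.16555142608547 [[-0.00301149 -0.99999346 -0.00200065]
 [-0.99384256  0.00321455 -0.11075486]
 [ 0.11076056  0.00165479 -0.99384574]] [0.01211673 0.54304454 1.54962621]
```

View pics/scene0.png

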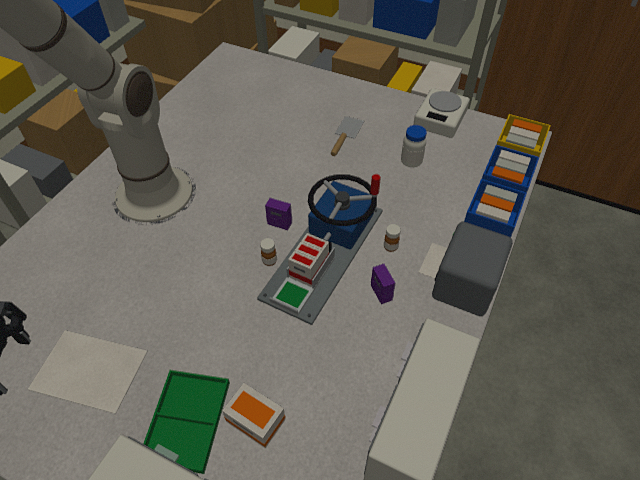

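View pics/top0.png

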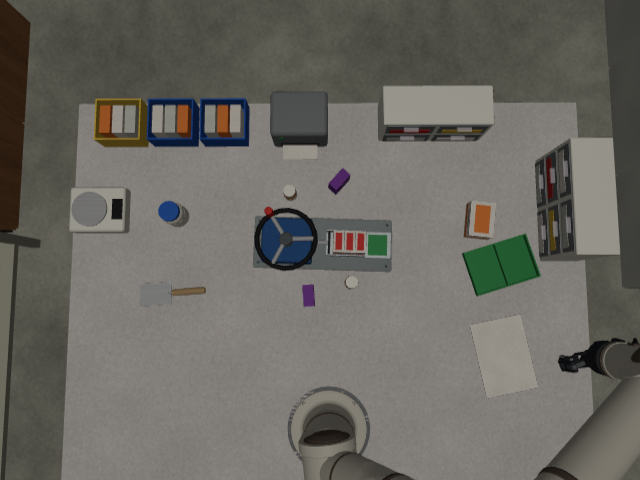

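The scene view shows the wheel hub near (343,198), the handle near (376,185) and the cartons near (310,258). In the top view the hub is near (286,239), the handle near (269,211) and the landing near (377,245). I'll enlarge both.

```bash
python3 - <<'E'
import cv2
a=cv2.imread('pics/scene0.png')[160:330,250:420]; b=cv2.imread('pics/top0.png')[180:300,240:400]
cv2.imwrite('pics/s0c.png',cv2.resize(a,None,fx=3.5,fy=3.5,interpolation=2)); cv2.imwrite('pics/t0c.png',cv2.resize(b,None,fx=5,fy=5,interpolation=2))
E
```

```text
(no output)
```

View pics/s0c.png

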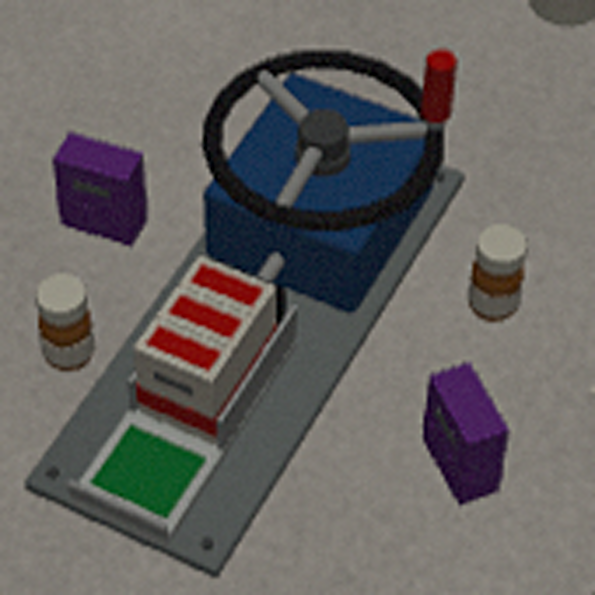

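View pics/t0c.png

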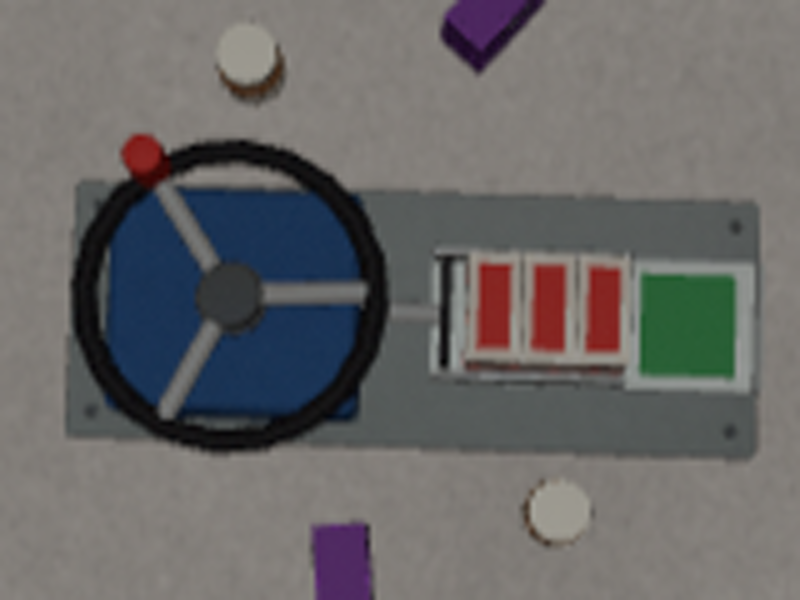

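```bash
cat > h.py <<'E'
import numpy as np, cv2
from cell import eyes
def cam(f):
    fl=240/np.tan(np.radians(f['vfov']/2)); return np.array([[fl,0,f['cx']],[0,fl,f['cy']],[0,0,1]]),np.array(f['R']),np.array(f['t'])
C={'scene':cam(dict(vfov=48.005669769386294,cx=314.36663645051146,cy=244.8118152138331,R=[[ 0.89513467,0.44551086,-0.01593701],[0.33921832,-0.70389288,-0.62407191],[-0.28924876,0.55322228,-0.78120437]],t=[-0.45065641,-0.14627051,1.51887969])),
'top':cam(dict(vfov=47.12531961312232,cx=324.46046255315406,cy=235.16555142608547,R=[[-0.00301149,-0.99999346,-0.00200065],[-0.99384256,0.00321455,-0.11075486],[0.11076056,0.00165479,-0.99384574]],t=[0.01211673,0.54304454,1.54962621]))}
def tri(ps,pt):
    P=[C[n][0]@np.c_[C[n][1],C[n][2]] for n in('scene','top')]
    X=cv2.triangulatePoints(P[0],P[1],np.array(ps,float),np.array(pt,float)).ravel(); return X[:3]/X[3]
def atz(n,p,z):
    K,R,t=C[n]; d=R.T@np.linalg.solve(K,[*p,1]); o=-R.T@t; return o+d*(z-o[2])/d[2]
def proj(n,X):
    K,R,t=C[n]; c=K@(R@np.array(X)+t); return c[:2]/c[2]
def sc(u,v): return [(u+.5)/3.5-.5+250,(v+.5)/3.5-.5+160]
def tc(u,v): return [(u+.5)/5-.5+240,(v+.5)/5-.5+180]
E
python3 - <<'E'
from h import *
np.set_printoptions(precision=4,suppress=True)
print('hub',tri(sc(325,124),tc(229,296)),atz('scene',sc(325,124),.119),atz('top',tc(229,296),.119))
print('handle top',tri(sc(441,58),tc(142,154)),atz('scene',sc(441,58),.177),atz('top',tc(142,154),.177))
print('plate corners')
for p in((80,182),(757,203),(753,459),(67,436)): print(atz('top',tc(*p),.006))
print('s',atz('scene',sc(27,487),.0),atz('scene',sc(217,576),0),atz('scene',sc(463,175),.006))
print('carton1 band centre',atz('top',tc(604,308),.097),'landing',atz('top',tc(689,325),.022), 'landing s',atz('scene',sc(149,471),.022))
print('vial',atz('top',tc(247,52),.07),'purple',atz('top',tc(342,524),.08))
E
```

```text
hub [0.5246 0.1166 0.1172] [0.526  0.1156 0.119 ] [0.5236 0.116  0.119 ]
handle top [0.5928 0.158  0.1745] [0.5937 0.1555 0.177 ] [0.5924 0.1577 0.177 ]
plate corners
[0.6029 0.2118 0.006 ]
[ 0.5892 -0.1842  0.006 ]
[ 0.4397 -0.1794  0.006 ]
[0.4542 0.2178 0.006 ]
s [ 0.4401 -0.1795  0.    ] [ 0.5885 -0.185   0.    ] [0.6021 0.2121 0.006 ]
carton1 band centre [ 0.5186 -0.0883  0.097 ] landing [ 0.5162 -0.1419  0.022 ] landing s [ 0.517  -0.1439  0.022 ]
vial [0.6673 0.1101 0.07  ] purple [0.4013 0.0561 0.08  ]
```

```bash
cat >> h.py <<'E'
from cell import status
from scipy.spatial.transform import Rotation as Ro
HUB=np.array([.5246,.1158])
def st():
    np.set_printoptions(precision=4,suppress=True)
    s=status.observe(); R=Ro.from_quat(s['eef_rot']).as_matrix()
    print('t',s['time_s'],'p',s['position'],'F',s['contact_force'],'op',s['opening'],'j',s['joints']); return s,R
def to(x,y,z):
    s,R=st(); print('tool-shift',R.T@(np.array([x,y,z])-s['position'])); return s,R
E
python3 - <<'E'
from h import *
s,R=st(); print(R)
# start handle
a=np.radians(31.2)
for lag in(25,35):
    b=a+np.radians(lag); g=HUB+.08*np.array([np.cos(b),np.sin(b)]); print(lag,g); to(g[0],g[1],.23)
E
```

```text
t 0.1 p [ 0.2335 -0.606   0.2304] F [0.0429 0.0063 0.1753] op 0.0856987493074517 j [ 1.4662  0.5018 -0.4268  1.5513  0.2208  1.1383 -0.2103]
[[-0.0006  0.9331  0.3596]
 [ 0.0017  0.3596 -0.9331]
 [-1.      0.0001 -0.0017]]
25 [0.5691 0.1823]
t 0.1 p [ 0.2335 -0.606   0.2304] F [0.0429 0.0063 0.1753] op 0.0856987493074517 j [ 1.4662  0.5018 -0.4268  1.5513  0.2208  1.1383 -0.2103]
tool-shift [ 0.0015  0.5966 -0.6148]
35 [0.5569 0.189 ]
t 0.1 p [ 0.2335 -0.606   0.2304] F [0.0429 0.0063 0.1753] op 0.0856987493074517 j [ 1.4662  0.5018 -0.4268  1.5513  0.2208  1.1383 -0.2103]
tool-shift [ 0.0015  0.5877 -0.6255]
```

```bash
python3 -m creep '[{"offset":[0,0.015,-0.015],"spin":0,"grip":0},{"offset":[0,0.03,-0.03],"spin":0,"grip":0},{"offset":[0,0.03,-0.03],"spin":0,"grip":0},{"offset":[0,0.03,-0.03],"spin":0,"grip":0},{"offset":[0,0.03,-0.03],"spin":0,"grip":0},{"offset":[0,0.03,-0.03],"spin":0,"grip":0},{"offset":[0,0.03,-0.03],"spin":0,"grip":0},{"offset":[0,0.015,-0.015],"spin":0,"grip":0}]'; python3 -c "
from h import *
s,R=to(.557,.189,.23);print(R)"
```

```text
time_s: 0.9
position: [0.3533, -0.3274, 0.226]
eef_rot: [0.404, 0.584, -0.402, 0.578]
contact_force: [-0.6, -0.2, 0.8]
opening: 0.0001
t 0.9 p [ 0.3533 -0.3274  0.226 ] F [-0.6277 -0.1874  0.7703] op 0.00013629896443368393 j [ 1.204   0.2214 -0.578   1.9573  0.1405  1.0097 -0.6516]
tool-shift [-0.0022  0.3717 -0.4123]
[[-0.005   0.9366  0.3503]
 [ 0.0055  0.3503 -0.9366]
 [-1.     -0.0027 -0.007 ]]
```

```bash
python3 -m creep '[{"offset":[0,0.015,-0.017],"spin":0,"grip":0},{"offset":[0,0.031,-0.034],"spin":0,"grip":0},{"offset":[0,0.031,-0.034],"spin":0,"grip":0},{"offset":[0,0.031,-0.034],"spin":0,"grip":0},{"offset":[0,0.031,-0.034],"spin":0,"grip":0},{"offset":[0,0.031,-0.034],"spin":0,"grip":0},{"offset":[0,0.031,-0.034],"spin":0,"grip":0},{"offset":[0,0.031,-0.034],"spin":0,"grip":0},{"offset":[0,0.031,-0.034],"spin":0,"grip":0},{"offset":[0,0.031,-0.034],"spin":0,"grip":0},{"offset":[0,0.031,-0.034],"spin":0,"grip":0},{"offset":[0,0.015,-0.017],"spin":0,"grip":0}]'; python3 -c "
from h import *
s,R=to(.557,.189,.145);print(R)"
```

```text
time_s: 2.1
position: [0.5443, 0.16, 0.2248]
eef_rot: [0.404, 0.583, -0.405, 0.577]
contact_force: [-0.4, 0.4, 0.1]
opening: -0.0001
t 2.1 p [0.5443 0.16   0.2248] F [-0.3714  0.3784  0.1269] op -0.00010575940731726556 j [ 0.2967  0.4445 -0.8088  1.7556  0.3495  1.0991 -1.8453]
tool-shift [ 0.0798  0.0224 -0.0224]
[[-0.0072  0.9386  0.345 ]
 [ 0.0036  0.345  -0.9386]
 [-1.     -0.0055 -0.0058]]
```

```bash
python3 -m creep '[{"offset":[0,0.011,-0.011],"spin":0,"grip":0},{"offset":[0,0.011,-0.011],"spin":0,"grip":0},{"offset":[0.02,0,0],"spin":0,"grip":0},{"offset":[0.03,0,0],"spin":0,"grip":0},{"offset":[0.02,0,0],"spin":0,"grip":0},{"offset":[0.01,0,0],"spin":0,"grip":0}]'; python3 -c "
from h import *
s,R=to(.557,.189,.145)
for n in('scene','top'):
    f=eyes.grab_frame(n); im=f['image'][:,:,::-1]
    c=im[160:330,250:420] if n=='scene' else im[180:300,240:400]
    k=3.5 if n=='scene' else 5
    cv2.imwrite('pics/a_%s.png'%n,cv2.resize(c,None,fx=k,fy=k,interpolation=2))
"
```

```text
time_s: 2.7
position: [0.5569, 0.1983, 0.1419]
eef_rot: [0.403, 0.586, -0.401, 0.578]
contact_force: [0.5, 0.1, -0.3]
opening: 0.0001
t 2.7 p [0.5569 0.1983 0.1419] F [ 0.5295  0.0753 -0.2647] op 0.0001471345436553412 j [ 0.1764  0.5826 -0.7485  1.7688  0.4555  0.9766 -1.9609]
tool-shift [-0.0032 -0.0032  0.0087]
```

View pics/a_scene.png

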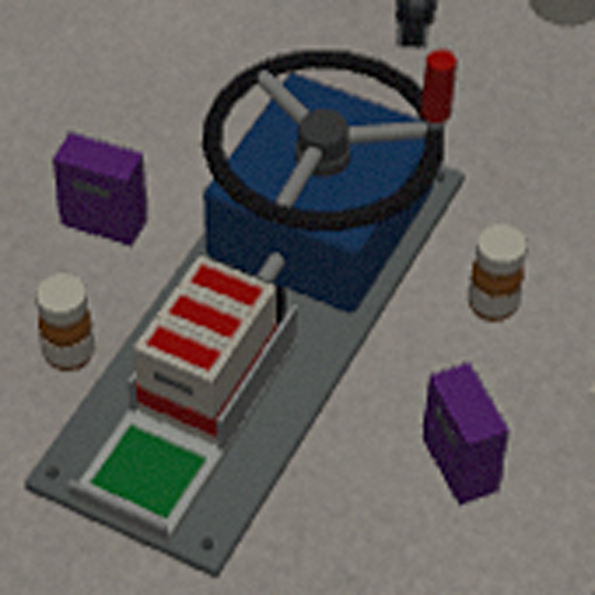

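View pics/a_top.png

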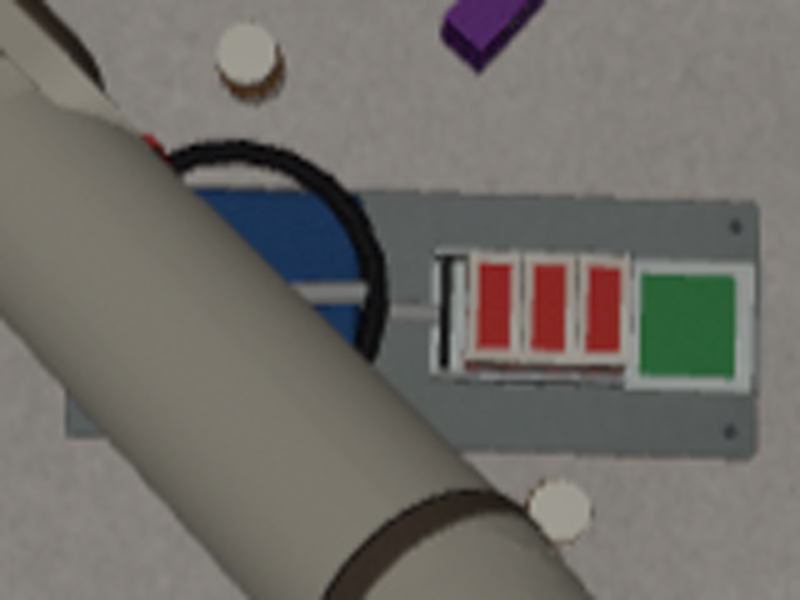

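```bash
cat > plan.py <<'E'
from h import *
import sys
def plan(n,step,r=.080,z=.143):
    s,R=st(); p=s['position'].copy(); d=p[:2]-HUB; a=np.degrees(np.arctan2(d[1],d[0])); r0=np.hypot(*d)
    print('finger ang %.1f r %.4f'%(a,r0))
    for i in range(n):
        b=np.radians(a-step*(i+1)); f=min(1,(i+1)/3); rr=r0+(r-r0)*f
        q=np.array([*(HUB+rr*np.array([np.cos(b),np.sin(b)])),p[2]+(z-p[2])*min(1,f)])
        print(np.round(R.T@(q-p),4)); p=q if 0 else np.array(q); 
        z=z
plan(int(sys.argv[1]),float(sys.argv[2]))
E
python3 plan.py 12 5
```

```text
t 2.8 p [0.5567 0.198  0.1421] F [ 0.8334 -0.0729  0.3853] op 0.00014830357234001606 j [ 0.1769  0.5823 -0.7487  1.7686  0.4548  0.9779 -1.9603]
finger ang 68.7 r 0.0882
[-0.0004  0.0035  0.0073]
[-0.0005  0.0027  0.0074]
[-0.0003  0.0019  0.0074]
[-0.0001  0.0035  0.006 ]
[-0.0001  0.003   0.0063]
[-0.0001  0.0024  0.0065]
[-0.0001  0.0019  0.0067]
[-0.0001  0.0013  0.0069]
[-0.0001  0.0007  0.0069]
[-0.0001  0.0001  0.007 ]
[-0.0001 -0.0006  0.007 ]
[-0.0001 -0.0012  0.0069]
```

```bash
python3 -m creep '[{"offset":[0,0.0035,0.007],"spin":0,"grip":0},{"offset":[0,0.003,0.007],"spin":0,"grip":0},{"offset":[0,0.002,0.007],"spin":0,"grip":0},{"offset":[0,0.0035,0.006],"spin":0,"grip":0},{"offset":[0,0.003,0.006],"spin":0,"grip":0},{"offset":[0,0.0025,0.0065],"spin":0,"grip":0},{"offset":[0,0.002,0.0065],"spin":0,"grip":0}]'; python3 plan.py 12 6
```

```text
time_s: 3.5
position: [0.5958, 0.1606, 0.1458]
eef_rot: [0.405, 0.585, -0.399, 0.579]
contact_force: [-1.0, 1.3, -0.6]
opening: 0.0001
t 3.5 p [0.5958 0.1606 0.1458] F [-0.9948  1.3083 -0.5562] op 6.350028954513376e-05 j [ 0.2316  0.6147 -0.7358  1.7031  0.4621  1.0062 -1.8745]
finger ang 32.2 r 0.0841
[ 0.0008 -0.0001  0.0089]
[ 0.0011 -0.001   0.0087]
[ 0.0005 -0.0019  0.0084]
[-0.0001 -0.0014  0.0083]
[-0.0001 -0.0022  0.0081]
[-0.0001 -0.0031  0.0078]
[-0.0001 -0.0039  0.0074]
[-0.0001 -0.0046  0.007 ]
[-0.0001 -0.0053  0.0065]
[-0.0001 -0.006   0.0059]
[-0.0001 -0.0066  0.0052]
[-0.0001 -0.0071  0.0045]
```

```bash
python3 -m creep '[{"offset":[0.001,0,0.009],"spin":0,"grip":0},{"offset":[0.001,-0.001,0.0085],"spin":0,"grip":0},{"offset":[0.0005,-0.002,0.0085],"spin":0,"grip":0},{"offset":[0,-0.0015,0.0085],"spin":0,"grip":0},{"offset":[0,-0.002,0.008],"spin":0,"grip":0},{"offset":[0,-0.003,0.008],"spin":0,"grip":0},{"offset":[0,-0.004,0.0075],"spin":0,"grip":0},{"offset":[0,-0.0045,0.007],"spin":0,"grip":0}]'; python3 plan.py 12 6;python3 -c "
from h import *
for n in('scene',):
    f=eyes.grab_frame(n); im=f['image'][:,:,::-1]
    c=im[160:330,250:420] if n=='scene' else im[180:300,240:400]
    k=3.5 if n=='scene' else 5
    cv2.imwrite('pics/b_%s.png'%n,cv2.resize(c,None,fx=k,fy=k,interpolation=2))
"
```

```text
time_s: 4.3
position: [0.6047, 0.0881, 0.1434]
eef_rot: [0.406, 0.584, -0.398, 0.579]
contact_force: [-0.9, 0.9, 0.6]
opening: 0.0002
t 4.3 p [0.6047 0.0881 0.1434] F [-0.8993  0.8663  0.613 ] op 0.00022217193879358962 j [ 0.3529  0.6052 -0.7326  1.7228  0.458   0.9902 -1.756 ]
finger ang -19.0 r 0.0848
[ 0.     -0.0071  0.0054]
[ 0.0001 -0.0075  0.0045]
[ 0.     -0.0078  0.0036]
[-0.0001 -0.0073  0.0041]
[-0.0001 -0.0077  0.0033]
[-0.0001 -0.008   0.0025]
[-0.0001 -0.0082  0.0016]
[-0.0001 -0.0083  0.0008]
[-0.     -0.0084 -0.0001]
[-0.     -0.0083 -0.001 ]
[-0.     -0.0082 -0.0018]
[-0.     -0.0079 -0.0027]
```

View pics/b_scene.png

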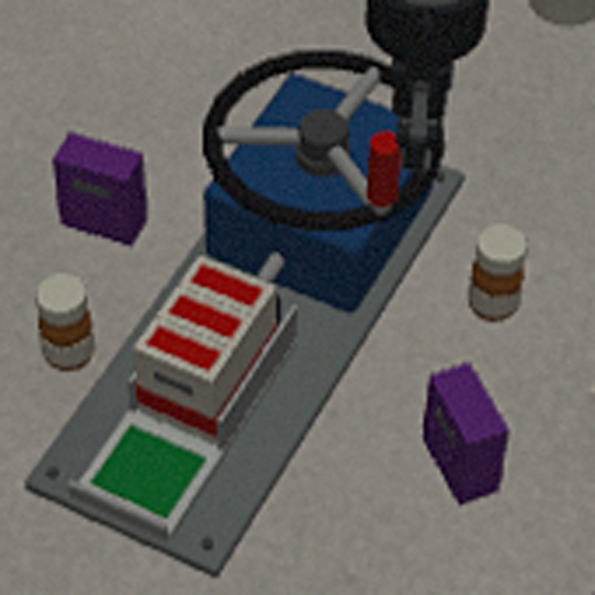

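The handle's top is at crop (384,138) with the finger right behind it, so the wheel is following cleanly and the cartons are advancing. I'll carry on.

```bash
python3 -m creep '[{"offset":[0,-0.0075,0.0045],"spin":0,"grip":0},{"offset":[0,-0.008,0.004],"spin":0,"grip":0},{"offset":[0,-0.008,0.003],"spin":0,"grip":0},{"offset":[0,-0.0075,0.0035],"spin":0,"grip":0},{"offset":[0,-0.008,0.003],"spin":0,"grip":0},{"offset":[0,-0.008,0.002],"spin":0,"grip":0},{"offset":[0,-0.008,0.0015],"spin":0,"grip":0},{"offset":[0,-0.0085,0.0005],"spin":0,"grip":0},{"offset":[0,-0.0085,-0.0005],"spin":0,"grip":0},{"offset":[0,-0.0085,-0.0015],"spin":0,"grip":0}]'; python3 plan.py 12 6;python3 -c "
from h import *
for n in('scene',):
    f=eyes.grab_frame(n); im=f['image'][:,:,::-1]
    c=im[160:330,250:420] if n=='scene' else im[180:300,240:400]
    k=3.5 if n=='scene' else 5
    cv2.imwrite('pics/c_%s.png'%n,cv2.resize(c,None,fx=k,fy=k,interpolation=2))
"
```

```text
time_s: 5.35
position: [0.5315, 0.0342, 0.143]
eef_rot: [0.406, 0.582, -0.399, 0.58]
contact_force: [1.6, 0.2, 0.4]
opening: 0.0
t 5.35 p [0.5315 0.0342 0.143 ] F [1.5753 0.2487 0.3796] op 3.769680124069116e-05 j [ 0.508   0.4804 -0.7706  1.9187  0.4103  0.9026 -1.6763]
finger ang -85.2 r 0.0818
[-0.     -0.0079 -0.0033]
[-0.     -0.0074 -0.0041]
[-0.     -0.0069 -0.0048]
[ 0.     -0.0067 -0.005 ]
[ 0.     -0.0061 -0.0057]
[ 0.     -0.0055 -0.0063]
[ 0.     -0.0048 -0.0068]
[ 0.     -0.0041 -0.0073]
[ 0.     -0.0033 -0.0077]
[ 0.0001 -0.0025 -0.008 ]
[ 0.0001 -0.0016 -0.0082]
[ 0.0001 -0.0008 -0.0083]
```

View pics/c_scene.png

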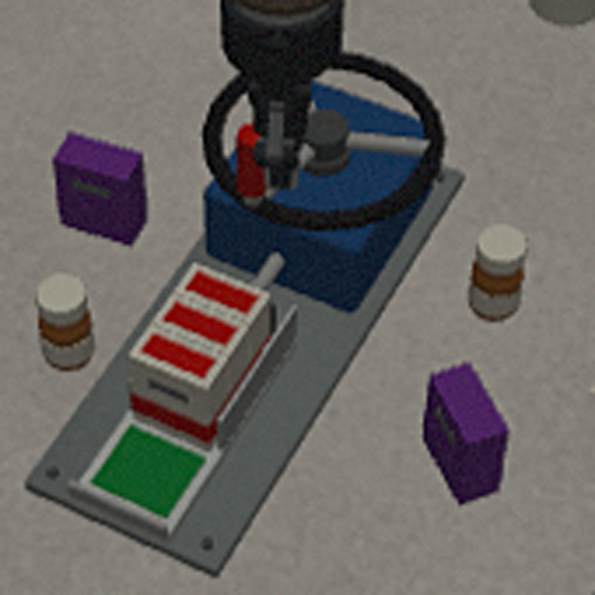

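The handle's top is at crop (247,133), still just ahead of the finger, and the cartons are moving along the rails.

```bash
python3 -m creep '[{"offset":[0,-0.008,-0.0035],"spin":0,"grip":0},{"offset":[0,-0.0075,-0.004],"spin":0,"grip":0},{"offset":[0,-0.007,-0.005],"spin":0,"grip":0},{"offset":[0,-0.0065,-0.0055],"spin":0,"grip":0},{"offset":[0,-0.006,-0.006],"spin":0,"grip":0},{"offset":[0,-0.005,-0.0065],"spin":0,"grip":0},{"offset":[0,-0.0045,-0.007],"spin":0,"grip":0},{"offset":[0,-0.004,-0.0075],"spin":0,"grip":0},{"offset":[0,-0.003,-0.0075],"spin":0,"grip":0},{"offset":[0,-0.002,-0.008],"spin":0,"grip":0}]'; python3 plan.py 12 6;python3 -c "
from h import *
for n in('scene',):
    f=eyes.grab_frame(n); im=f['image'][:,:,::-1]
    c=im[160:330,250:420] if n=='scene' else im[180:300,240:400]
    k=3.5 if n=='scene' else 5
    cv2.imwrite('pics/d_%s.png'%n,cv2.resize(c,None,fx=k,fy=k,interpolation=2))
"
```

```text
time_s: 6.4
position: [0.4508, 0.0726, 0.1425]
eef_rot: [0.404, 0.583, -0.402, 0.579]
contact_force: [1.6, -1.1, 0.0]
opening: 0.0005
t 6.4 p [0.4508 0.0726 0.1425] F [ 1.6106 -1.1161  0.0326] op 0.0004915746433360328 j [ 0.5019  0.3585 -0.8313  2.09    0.3489  0.8352 -1.7488]
finger ang -149.7 r 0.0855
[-0.0001  0.0008 -0.009 ]
[-0.0002  0.0017 -0.0087]
[-0.0001  0.0026 -0.0083]
[ 0.      0.0016 -0.0082]
[ 0.      0.0025 -0.008 ]
[ 0.      0.0033 -0.0077]
[ 0.      0.0041 -0.0073]
[ 0.      0.0048 -0.0068]
[ 0.      0.0055 -0.0063]
[ 0.      0.0061 -0.0057]
[ 0.      0.0067 -0.005 ]
[ 0.      0.0072 -0.0043]
```

View pics/d_scene.png

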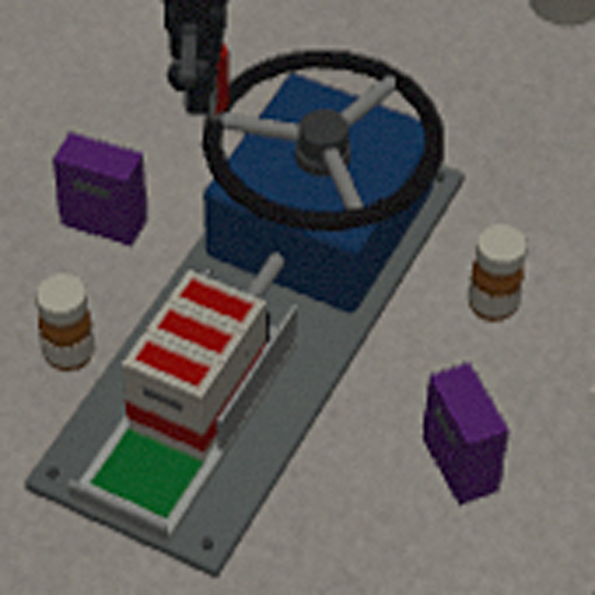

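The handle's red edge at crop (222,75) shows just past the finger, and the push goes on.

```bash
python3 -m creep '[{"offset":[0,0.0015,-0.0085],"spin":0,"grip":0},{"offset":[0,0.0025,-0.0085],"spin":0,"grip":0},{"offset":[0,0.003,-0.0085],"spin":0,"grip":0},{"offset":[0,0.002,-0.008],"spin":0,"grip":0},{"offset":[0,0.003,-0.008],"spin":0,"grip":0},{"offset":[0,0.0035,-0.0075],"spin":0,"grip":0},{"offset":[0,0.004,-0.0075],"spin":0,"grip":0},{"offset":[0,0.005,-0.007],"spin":0,"grip":0}]'; python3 plan.py 12 6;python3 -c "
from h import *
for n in('scene',):
    f=eyes.grab_frame(n); im=f['image'][:,:,::-1]
    c=im[160:330,250:420] if n=='scene' else im[180:300,240:400]
    k=3.5 if n=='scene' else 5
    cv2.imwrite('pics/e_%s.png'%n,cv2.resize(c,None,fx=k,fy=k,interpolation=2))
"
```

```text
time_s: 7.25
position: [0.4487, 0.1478, 0.1423]
eef_rot: [0.403, 0.584, -0.402, 0.579]
contact_force: [-0.6, -0.9, 0.6]
opening: -0.0001
t 7.25 p [0.4487 0.1478 0.1423] F [-0.6262 -0.8636  0.6306] op -9.903776695135482e-05 j [ 0.3366  0.3942 -0.8355  2.052   0.3763  0.8566 -1.924 ]
finger ang 157.1 r 0.0824
[-0.0002  0.0068 -0.0053]
[-0.0003  0.0072 -0.0045]
[-0.0002  0.0076 -0.0037]
[-0.      0.0076 -0.0036]
[-0.      0.0079 -0.0028]
[-0.      0.0081 -0.002 ]
[-0.      0.0083 -0.0011]
[-0.      0.0084 -0.0002]
[-0.      0.0083  0.0007]
[-0.      0.0082  0.0015]
[-0.      0.008   0.0024]
[-0.0001  0.0077  0.0032]
```

View pics/e_scene.png

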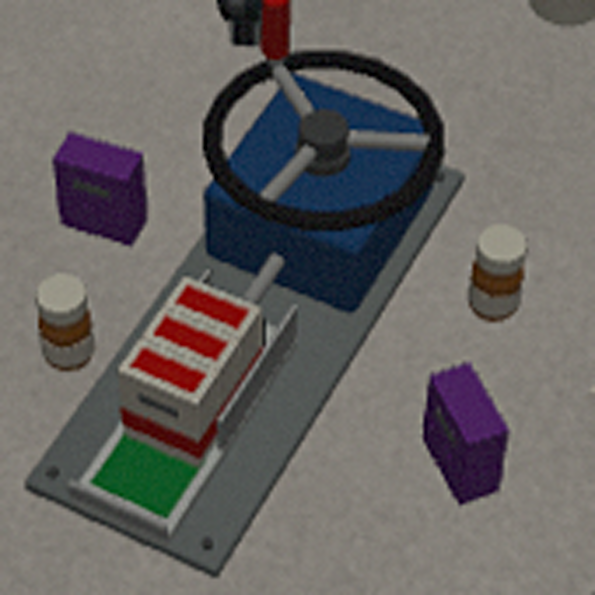

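The handle's foot is at crop (277,58) with the finger to its left.

```bash
python3 -m creep '[{"offset":[0,0.007,-0.005],"spin":0,"grip":0},{"offset":[0,0.0075,-0.004],"spin":0,"grip":0},{"offset":[0,0.0075,-0.0035],"spin":0,"grip":0},{"offset":[0,0.0075,-0.0035],"spin":0,"grip":0},{"offset":[0,0.008,-0.0025],"spin":0,"grip":0},{"offset":[0,0.008,-0.0015],"spin":0,"grip":0},{"offset":[0,0.0085,-0.001],"spin":0,"grip":0},{"offset":[0,0.0085,0],"spin":0,"grip":0},{"offset":[0,0.008,0.001],"spin":0,"grip":0},{"offset":[0,0.008,0.0015],"spin":0,"grip":0}]'; python3 plan.py 12 5;python3 -c "
from h import *
for n in('scene',):
    f=eyes.grab_frame(n); im=f['image'][:,:,::-1]
    c=im[130:300,250:420]
    cv2.imwrite('pics/f_%s.png'%n,cv2.resize(c,None,fx=3.5,fy=3.5,interpolation=2))
"
```

```text
time_s: 8.3
position: [0.5211, 0.1998, 0.1422]
eef_rot: [0.403, 0.585, -0.401, 0.578]
contact_force: [-1.5, 0.7, 0.4]
opening: 0.0
t 8.3 p [0.5211 0.1998 0.1422] F [-1.5347  0.689   0.3992] op 7.5154305750167015e-06 j [ 0.1972  0.5356 -0.7825  1.8516  0.4473  0.9434 -1.9947]
finger ang 92.4 r 0.0841
[-0.0003  0.0063  0.0039]
[-0.0004  0.0058  0.0043]
[-0.0002  0.0053  0.0048]
[-0.0001  0.0057  0.0041]
[-0.0001  0.0053  0.0046]
[-0.0001  0.0049  0.005 ]
[-0.0001  0.0044  0.0054]
[-0.0001  0.0039  0.0058]
[-0.0001  0.0034  0.0061]
[-0.0001  0.0029  0.0064]
[-0.0001  0.0023  0.0066]
[-0.0001  0.0017  0.0068]
```

View pics/f_scene.png

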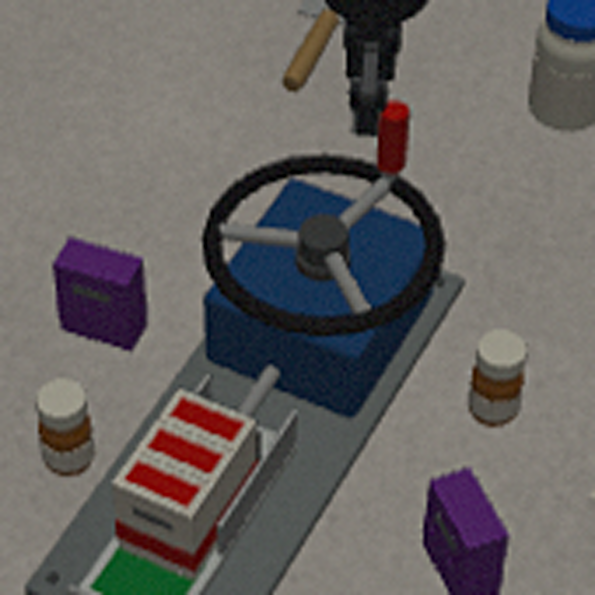

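```bash
cat > ang.py <<'E'
from h import *
from scipy.optimize import minimize_scalar
def mask(im): # rgb; red blob in region above cartons
    i=im.astype(int); m=(i[...,0]>70)&(i[...,1]<.45*i[...,0])&(i[...,2]<.45*i[...,0]); m[230:]=0; m[:,:290]=0; m[:,430:]=0; m[:140]=0
    return m
def hang(im):
    m=mask(im); v,u=np.nonzero(m); 
    def proj_m(a):
        pts=[]
        for z in(.122,.177):
            for th in np.linspace(0,6.28,24): pts.append(proj('scene',[HUB[0]+.08*np.cos(a)+.011*np.cos(th),HUB[1]+.08*np.sin(a)+.011*np.sin(th),z]))
        h=cv2.convexHull(np.array(pts,np.float32)*16).astype(np.int32); k=np.zeros(m.shape,np.uint8); cv2.fillConvexPoly(k,h,1,shift=4); return k>0
    A=np.radians(np.arange(-40,140,.5)); s=[]
    for a in A:
        k=proj_m(a); s.append((k&m).sum()/max(1,(k|m).sum()))
    s=np.array(s); w=s>s.max()-.06; best=(A[w]*(s[w]-s.max()+.06)).sum()/(s[w]-s.max()+.06).sum()
    return np.degrees(best),s.max(),m.sum(),u.mean(),v.min(),v.max(),v.mean()
if __name__=='__main__':
    import sys
    print('start',hang(cv2.imread('pics/scene0.png')[:,:,::-1]))
    f=eyes.grab_frame('scene')['image']; cv2.imwrite('pics/%s.png'%sys.argv[1],f[:,:,::-1]); print('now',hang(f))
E
python3 ang.py g
```

```text
start (np.float64(30.51878225274852), np.float64(0.5534883720930233), np.int64(119), np.float64(374.8151260504202), np.int64(174), np.int64(194), np.float64(183.7058823529412))
now (np.float64(76.06097963243646), np.float64(0.5406698564593302), np.int64(113), np.float64(362.1858407079646), np.int64(159), np.int64(179), np.float64(168.58407079646017))
```

The handle's top is at crop (396,108). The estimator puts it about 45.5° short of the start angle, with the finger lagging 16°. I'll push about 35°, then measure again.

```bash
python3 -m creep '[{"offset":[0,0.006,0.004],"spin":0,"grip":0},{"offset":[0,0.0055,0.0045],"spin":0,"grip":0},{"offset":[0,0.005,0.005],"spin":0,"grip":0},{"offset":[0,0.0055,0.004],"spin":0,"grip":0},{"offset":[0,0.005,0.0045],"spin":0,"grip":0},{"offset":[0,0.0045,0.005],"spin":0,"grip":0},{"offset":[0,0.0025,0.003],"spin":0,"grip":0}]'; python3 plan.py 6 2;python3 ang.py h; python3 -c "
import cv2
a=cv2.imread('pics/h.png')[140:310,250:420]
cv2.imwrite('pics/hc.png',cv2.resize(a,None,fx=3.5,fy=3.5,interpolation=2))"
```

```text
time_s: 9.1
position: [0.5668, 0.1818, 0.1417]
eef_rot: [0.403, 0.585, -0.401, 0.578]
contact_force: [-2.1, 1.0, 0.4]
opening: -0.0002
t 9.1 p [0.5668 0.1818 0.1417] F [-2.0824  0.9953  0.3883] op -0.00018016217786037306 j [ 0.2119  0.5932 -0.7584  1.7583  0.4668  0.9842 -1.9375]
finger ang 57.4 r 0.0783
[-0.0004  0.002   0.0019]
[-0.0006  0.002   0.002 ]
[-0.0003  0.0019  0.0021]
[-0.      0.0014  0.0024]
[-0.      0.0013  0.0025]
[-0.      0.0012  0.0025]
start (np.float64(30.51878225274852), np.float64(0.5534883720930233), np.int64(119), np.float64(374.8151260504202), np.int64(174), np.int64(194), np.float64(183.7058823529412))
now (np.float64(38.0090589745321), np.float64(0.586046511627907), np.int64(126), np.float64(373.8174603174603), np.int64(171), np.int64(191), np.float64(180.94444444444446))
```

View pics/hc.png

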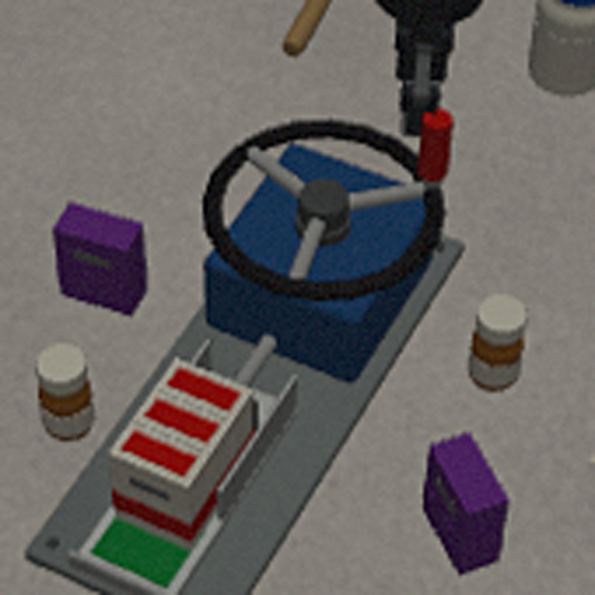

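The handle's top is at crop (436,116), about 7.5° short. I'll make a small push and then fine checks.

```bash
python3 -m creep '[{"offset":[0,0.0018,0.0022],"spin":0,"grip":0},{"offset":[0,0.0018,0.0022],"spin":0,"grip":0},{"offset":[0,0.0013,0.0018],"spin":0,"grip":0},{"offset":[0,0,0],"spin":0,"grip":0}]'; python3 plan.py 3 1;python3 ang.py i
```

```text
time_s: 9.55
position: [0.5748, 0.1777, 0.1417]
eef_rot: [0.404, 0.585, -0.401, 0.578]
contact_force: [-0.8, 0.9, 0.5]
opening: -0.0001
t 9.55 p [0.5748 0.1777 0.1417] F [-0.8082  0.8892  0.4668] op -8.052256106842688e-05 j [ 0.2166  0.6024 -0.7551  1.7431  0.4696  0.9894 -1.9257]
finger ang 51.0 r 0.0797
[-0.0005  0.0008  0.0012]
[-0.0006  0.0008  0.0012]
[-0.0003  0.0007  0.0012]
start (np.float64(30.51878225274852), np.float64(0.5534883720930233), np.int64(119), np.float64(374.8151260504202), np.int64(174), np.int64(194), np.float64(183.7058823529412))
now (np.float64(31.734598218417766), np.float64(0.6139534883720931), np.int64(132), np.float64(374.7348484848485), np.int64(174), np.int64(194), np.float64(183.59848484848484))
```

```bash
python3 -m creep '[{"offset":[0,-0.006,-0.008],"spin":0,"grip":0},{"offset":[0,-0.008,-0.012],"spin":0,"grip":0},{"offset":[-0.02,0,0],"spin":0,"grip":0},{"offset":[-0.04,0,0],"spin":0,"grip":0},{"offset":[-0.03,0,0],"spin":0,"grip":0}]'; python3 plan.py 1 1;python3 ang.py j
```

```text
time_s: 10.1
position: [0.5472, 0.1923, 0.229]
eef_rot: [0.4, 0.588, -0.403, 0.576]
contact_force: [0.3, -0.0, 0.4]
opening: 0.0001
t 10.1 p [0.5472 0.1923 0.229 ] F [ 0.3023 -0.0166  0.4236] op 6.106122017479343e-05 j [ 0.249   0.4766 -0.8289  1.7131  0.368   1.1317 -1.8941]
finger ang 73.6 r 0.0798
[0.0286 0.0015 0.0011]
start (np.float64(30.51878225274852), np.float64(0.5534883720930233), np.int64(119), np.float64(374.8151260504202), np.int64(174), np.int64(194), np.float64(183.7058823529412))
now (np.float64(31.628202654062434), np.float64(0.6093023255813953), np.int64(131), np.float64(374.76335877862596), np.int64(174), np.int64(194), np.float64(183.54198473282443))
```

```bash
python3 -m creep '[{"offset":[0,-0.013,0.019],"spin":0,"grip":0},{"offset":[0,-0.026,0.038],"spin":0,"grip":0},{"offset":[0,-0.026,0.038],"spin":0,"grip":0},{"offset":[0,-0.026,0.038],"spin":0,"grip":0},{"offset":[0,-0.026,0.038],"spin":0,"grip":0},{"offset":[0,-0.026,0.038],"spin":0,"grip":0},{"offset":[0,-0.026,0.038],"spin":0,"grip":0},{"offset":[0,-0.026,0.038],"spin":0,"grip":0},{"offset":[0,-0.026,0.038],"spin":0,"grip":0},{"offset":[0,-0.013,0.019],"spin":0,"grip":0},{"offset":[0,0,0],"spin":0,"grip":0}]'; python3 -c "
from h import *
f=eyes.grab_frame('top')['image'][:,:,::-1]; cv2.imwrite('pics/top1.png',f); cv2.imwrite('pics/top1c.png',cv2.resize(f[180:300,240:400],None,fx=5,fy=5,interpolation=2))
st()
"
```

```text
time_s: 11.25
position: [0.4455, -0.2113, 0.2314]
eef_rot: [0.398, 0.587, -0.396, 0.584]
contact_force: [-0.2, 0.6, -0.2]
opening: -0.0001
t 11.3 p [ 0.446  -0.2095  0.2314] F [-0.5052  0.2416  0.2772] op 8.271131445997327e-05 j [ 1.0463  0.2669 -0.761   1.9245  0.208   1.0356 -0.9941]
```

View pics/top1c.png

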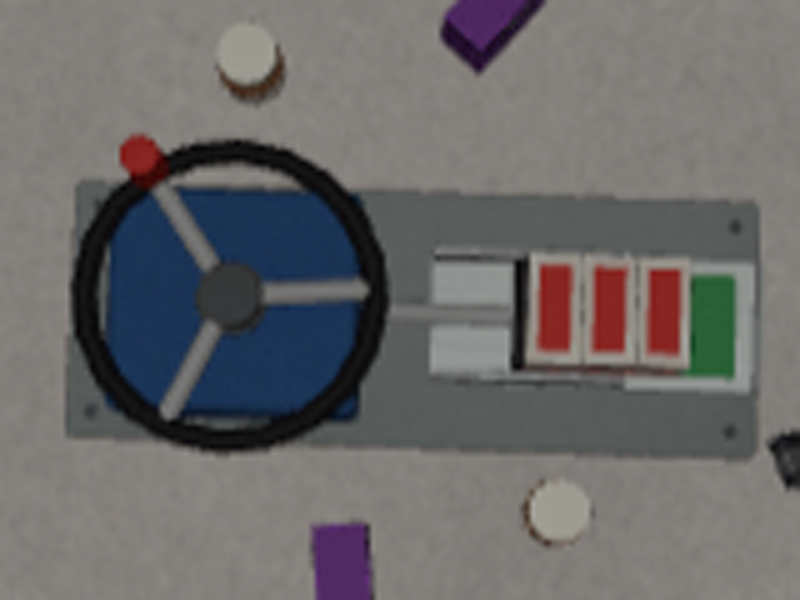

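```bash
cat > rot.py <<'E'
from h import *
import sys
a=cv2.imread('pics/top0.png').astype(float)
def cen(b):
    m=np.clip(b[...,2]-1.5*np.maximum(b[...,0],b[...,1]),0,None); m[m<12]=0; w=np.zeros_like(m); w[200:222,255:280]=m[200:222,255:280]
    v,u=np.indices(m.shape); return np.array([(u*w).sum(),(v*w).sum()])/w.sum(),w.sum()
def f(n):
    b=cv2.imread(n).astype(float); c,s=cen(b); X=atz('top',c,.16); d=X[:2]-HUB
    print(n,c,s,'ang',np.degrees(np.arctan2(d[1],d[0])))
    # spokes rotation: rotate the start picture about hub
    K=proj('top',[*HUB,.114]); ys,xs=np.indices(a.shape[:2]); r=np.hypot(xs-K[0],ys-K[1]); m=((r>10)&(r<24)).astype(float)
    def e(th):
        M=cv2.getRotationMatrix2D(tuple(K),th,1); w=cv2.warpAffine(a.astype(np.float32),M,(640,480),flags=2); return (np.abs(w-b).mean(2)*m).sum()/m.sum()
    T=np.arange(-8,8.1,.5); E=np.array([e(t) for t in T]); i=E.argmin(); print(' spoke rot ccw-in-image from start',T[i],E[max(0,i-2):i+3])
f('pics/top0.png'); [f(n) for n in sys.argv[1:]]
E
python3 rot.py pics/top1.png
```

```text
pics/top0.png [268.49839228 211.12251913] 4509.5 ang 31.70705108598779
 spoke rot ccw-in-image from start 0.0 [1.67787554 0.88810539 0.         0.88531235 1.66777185]
pics/top1.png [267.95555796 211.44150087] 4624.0 ang 32.889214717457456
 spoke rot ccw-in-image from start 1.0 [2.2751004  1.81548234 1.74858359 2.06259786 2.55999169]
```

Top view: the handle is at crop (140,155) against (143,154) at the start. It is about 1.1° short by both the centroid and the spokes. Carton 1 is out on the landing. I'll go back for a small final push.

```bash
python3 -m creep '[{"offset":[0,0.013,-0.019],"spin":0,"grip":0},{"offset":[0,0.026,-0.038],"spin":0,"grip":0},{"offset":[0,0.026,-0.038],"spin":0,"grip":0},{"offset":[0,0.026,-0.038],"spin":0,"grip":0},{"offset":[0,0.026,-0.038],"spin":0,"grip":0},{"offset":[0,0.026,-0.038],"spin":0,"grip":0},{"offset":[0,0.026,-0.038],"spin":0,"grip":0},{"offset":[0,0.026,-0.038],"spin":0,"grip":0},{"offset":[0,0.026,-0.038],"spin":0,"grip":0},{"offset":[0,0.013,-0.019],"spin":0,"grip":0},{"offset":[0,0,0],"spin":0,"grip":0}]'; python3 -c "
from h import *
to(.553,.194,.142)"
```

```text
time_s: 12.4
position: [0.5255, 0.2365, 0.2344]
eef_rot: [0.392, 0.593, -0.385, 0.588]
contact_force: [-1.2, -0.5, -0.1]
opening: -0.0003
t 12.4 p [0.5255 0.2365 0.2344] F [-1.1586 -0.5328 -0.0825] op -0.0002913317591557578 j [ 0.2054  0.4651 -0.8759  1.732   0.3813  1.121  -1.9491]
tool-shift [0.0918 0.008  0.0509]
```

```bash
python3 -m creep '[{"offset":[0.01,0.004,0.02],"spin":0,"grip":0},{"offset":[0.03,0.004,0.02],"spin":0,"grip":0},{"offset":[0.03,0,0.008],"spin":0,"grip":0},{"offset":[0.018,0,0],"spin":0,"grip":0},{"offset":[0,0,0],"spin":0,"grip":0}]'; python3 -c "
from h import *
s,R=to(.5733,.1793,.1417);print(R)"; python3 plan.py 1 1
```

```text
time_s: 12.9
position: [0.5502, 0.1944, 0.1421]
eef_rot: [0.39, 0.593, -0.384, 0.59]
contact_force: [-0.1, 0.7, 0.1]
opening: 0.0004
t 12.9 p [0.5502 0.1944 0.1421] F [-0.1492  0.7489  0.1018] op 0.000375680743146873 j [ 0.2174  0.5813 -0.7972  1.7944  0.4865  0.9699 -1.9363]
tool-shift [0.0003 0.0151 0.0231]
[[ 0.0009  0.9158  0.4017]
 [ 0.0093  0.4017 -0.9157]
 [-1.      0.0046 -0.0081]]
t 12.9 p [0.5502 0.1944 0.1421] F [-0.1492  0.7489  0.1018] op 0.000375680743146873 j [ 0.2174  0.5813 -0.7972  1.7944  0.4865  0.9699 -1.9363]
finger ang 72.0 r 0.0827
[-0.0003  0.0005  0.0016]
```

```bash
python3 -m creep '[{"offset":[0,0.004,0.006],"spin":0.03,"grip":0},{"offset":[0,0.004,0.006],"spin":0.03,"grip":0},{"offset":[0,0.004,0.005],"spin":0,"grip":0},{"offset":[0,0,0],"spin":0,"grip":0}]'; python3 -c "
from h import *
s,R=to(.5759,.1768,.1417);print(R)"; python3 plan.py 1 1; python3 ang.py k
```

```text
time_s: 13.3
position: [0.5708, 0.1795, 0.1445]
eef_rot: [0.41, 0.579, -0.404, 0.578]
contact_force: [0.3, 0.2, 0.6]
opening: -0.0001
t 13.3 p [0.5708 0.1795 0.1445] F [0.3002 0.1813 0.5628] op -9.697640680996976e-05 j [ 0.2264  0.5933 -0.7736  1.7579  0.4815  0.983  -1.9593]
tool-shift [0.0028 0.0038 0.0043]
[[ 0.0043  0.9412  0.3379]
 [ 0.0084  0.3379 -0.9412]
 [-1.      0.0069 -0.0065]]
t 13.3 p [0.5708 0.1795 0.1445] F [0.3002 0.1813 0.5628] op -9.697640680996976e-05 j [ 0.2264  0.5933 -0.7736  1.7579  0.4815  0.983  -1.9593]
finger ang 54.0 r 0.0787
[0.0005 0.0011 0.0009]
start (np.float64(30.51878225274852), np.float64(0.5534883720930233), np.int64(119), np.float64(374.8151260504202), np.int64(174), np.int64(194), np.float64(183.7058823529412))
now (np.float64(32.315211753563396), np.float64(0.6), np.int64(129), np.float64(374.74418604651163), np.int64(174), np.int64(194), np.float64(183.1705426356589))
```

```bash
python3 -m creep '[{"offset":[0.001,0.0019,0.0021],"spin":0,"grip":0},{"offset":[0.001,0.0015,0.0018],"spin":0,"grip":0},{"offset":[0,0,0],"spin":0,"grip":0}]'; python3 -c "
from h import *
s,R=to(.5759,.1768,.1417)"; python3 plan.py 1 1; python3 ang.py l
```

```text
time_s: 13.65
position: [0.5756, 0.1784, 0.1436]
eef_rot: [0.41, 0.579, -0.402, 0.578]
contact_force: [-0.0, 0.6, -0.2]
opening: -0.0002
t 13.65 p [0.5756 0.1784 0.1436] F [-0.0317  0.5518 -0.1556] op -0.0001963856515756993 j [ 0.227   0.5999 -0.7715  1.7495  0.4848  0.9837 -1.9535]
tool-shift [ 0.0019 -0.0003  0.0016]
t 13.65 p [0.5756 0.1784 0.1436] F [-0.0317  0.5518 -0.1556] op -0.0001963856515756993 j [ 0.227   0.5999 -0.7715  1.7495  0.4848  0.9837 -1.9535]
finger ang 50.9 r 0.0807
[0.0002 0.0005 0.0013]
start (np.float64(30.51878225274852), np.float64(0.5534883720930233), np.int64(119), np.float64(374.8151260504202), np.int64(174), np.int64(194), np.float64(183.7058823529412))
now (np.float64(32.039374151057636), np.float64(0.6093023255813953), np.int64(131), np.float64(374.68702290076334), np.int64(174), np.int64(194), np.float64(183.33587786259542))
```

```bash
python3 -m creep '[{"offset":[0.0005,0.0003,0.0016],"spin":0,"grip":0},{"offset":[0,0,0],"spin":0,"grip":0}]'; python3 plan.py 1 1; python3 ang.py m; python3 ang.py m2
```

```text
time_s: 13.9
position: [0.5759, 0.178, 0.1432]
eef_rot: [0.41, 0.58, -0.402, 0.578]
contact_force: [-0.8, -1.1, 0.2]
opening: 0.0
t 13.9 p [0.5759 0.178  0.1432] F [-0.7871 -1.0877  0.241 ] op 2.6830856505762357e-05 j [ 0.2283  0.601  -0.7717  1.7492  0.4849  0.9832 -1.9511]
finger ang 50.5 r 0.0806
[0.0001 0.0005 0.0013]
start (np.float64(30.51878225274852), np.float64(0.5534883720930233), np.int64(119), np.float64(374.8151260504202), np.int64(174), np.int64(194), np.float64(183.7058823529412))
now (np.float64(31.16942431750795), np.float64(0.6093023255813953), np.int64(131), np.float64(374.77862595419845), np.int64(174), np.int64(194), np.float64(183.67175572519085))
start (np.float64(30.51878225274852), np.float64(0.5534883720930233), np.int64(119), np.float64(374.8151260504202), np.int64(174), np.int64(194), np.float64(183.7058823529412))
now (np.float64(31.083772347930537), np.float64(0.6046511627906976), np.int64(130), np.float64(374.65384615384613), np.int64(174), np.int64(194), np.float64(183.6076923076923))
```

```bash
python3 -m creep '[{"offset":[0,0.0003,0.001],"spin":0,"grip":0},{"offset":[0,0,0],"spin":0,"grip":0}]'; python3 plan.py 1 1; python3 ang.py n|tail -1; python3 ang.py n2|tail -1;  python3 ang.py n3|tail -1
```

```text
time_s: 14.2
position: [0.5761, 0.1775, 0.1431]
eef_rot: [0.41, 0.58, -0.402, 0.578]
contact_force: [0.2, 0.8, 0.5]
opening: 0.0002
t 14.2 p [0.5761 0.1775 0.1431] F [0.18   0.8178 0.5145] op 0.0002058864508334995 j [ 0.2293  0.6016 -0.7719  1.7486  0.4848  0.9836 -1.9493]
finger ang 50.1 r 0.0804
[0.     0.0006 0.0013]
now (np.float64(31.28368312762578), np.float64(0.5906976744186047), np.int64(127), np.float64(374.68503937007875), np.int64(174), np.int64(194), np.float64(183.5748031496063))
now (np.float64(31.196077899935858), np.float64(0.5767441860465117), np.int64(124), np.float64(374.71774193548384), np.int64(174), np.int64(194), np.float64(183.50806451612902))
now (np.float64(32.07835332136998), np.float64(0.6093023255813953), np.int64(131), np.float64(374.85496183206106), np.int64(174), np.int64(194), np.float64(183.25954198473283))
```

```bash
python3 -m creep '[{"offset":[0,-0.006,-0.008],"spin":0,"grip":0},{"offset":[0,-0.008,-0.012],"spin":0,"grip":0},{"offset":[-0.02,0,0],"spin":0,"grip":0},{"offset":[-0.04,0,0],"spin":0,"grip":0},{"offset":[-0.03,0,0],"spin":0,"grip":0},{"offset":[0,-0.013,0.019],"spin":0,"grip":0},{"offset":[0,-0.026,0.038],"spin":0,"grip":0},{"offset":[0,-0.026,0.038],"spin":0,"grip":0},{"offset":[0,-0.026,0.038],"spin":0,"grip":0},{"offset":[0,-0.026,0.038],"spin":0,"grip":0},{"offset":[0,-0.026,0.038],"spin":0,"grip":0},{"offset":[0,-0.013,0.019],"spin":0,"grip":0}]'; python3 -c "
from h import *
f=eyes.grab_frame('top')['image'][:,:,::-1]; cv2.imwrite('pics/top2.png',f); cv2.imwrite('pics/top2c.png',cv2.resize(f[180:300,240:400],None,fx=5,fy=5,interpolation=2))
f=eyes.grab_frame('top')['image'][:,:,::-1]; cv2.imwrite('pics/top3.png',f)
st()
"; python3 rot.py pics/top2.png pics/top3.png
```

```text
time_s: 15.55
position: [0.4755, -0.0699, 0.2322]
eef_rot: [0.403, 0.585, -0.396, 0.582]
contact_force: [0.6, -0.9, -0.6]
opening: 0.0002
t 15.65 p [ 0.4757 -0.0701  0.2321] F [-0.0531 -0.4809  0.0868] op -0.00014907593667820316 j [ 0.8527  0.2575 -0.8622  1.9526  0.2161  1.0271 -1.3085]
pics/top0.png [268.49839228 211.12251913] 4509.5 ang 31.70705108598779
 spoke rot ccw-in-image from start 0.0 [1.67787554 0.88810539 0.         0.88531235 1.66777185]
pics/top2.png [268.33033954 211.23461117] 4565.0 ang 32.086495692682846
 spoke rot ccw-in-image from start 0.0 [2.66028426 2.02543334 1.32797858 1.33380746 1.85549701]
pics/top3.png [268.31547815 211.20330814] 4564.5 ang 32.078927365806955
 spoke rot ccw-in-image from start 0.0 [2.67423241 2.04444693 1.35341365 1.35801763 1.88276174]
```

View pics/top2c.png

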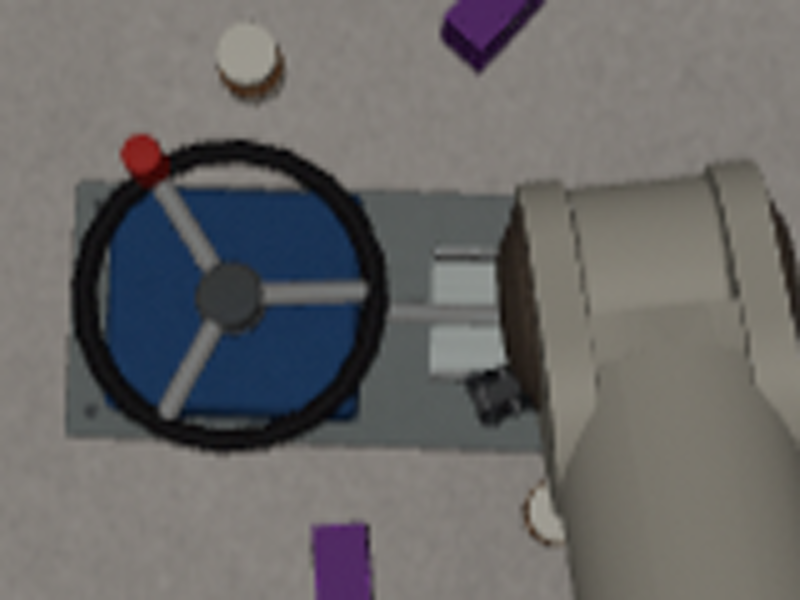

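The handle is at crop (142,154), within about 0.3° of the start by both measures. I'll retreat clear and make the final check.

```bash
python3 -m creep '[{"offset":[0,-0.013,0.019],"spin":0,"grip":0},{"offset":[0,-0.02,0.038],"spin":0,"grip":0},{"offset":[0,-0.02,0.038],"spin":0,"grip":0},{"offset":[0,-0.02,0.038],"spin":0,"grip":0},{"offset":[0,-0.02,0.038],"spin":0,"grip":0},{"offset":[0,-0.02,0.038],"spin":0,"grip":0},{"offset":[0,-0.013,0.019],"spin":0,"grip":0},{"offset":[0,0,0],"spin":0,"grip":0},{"offset":[0,0,0],"spin":0,"grip":0}]'; python3 -c "
from h import *
f=eyes.grab_frame('top')['image'][:,:,::-1]; cv2.imwrite('pics/top4.png',f)
g=eyes.grab_frame('scene')['image'][:,:,::-1]; cv2.imwrite('pics/scene4.png',g); cv2.imwrite('pics/scene4c.png',cv2.resize(g[160:330,250:420],None,fx=3.5,fy=3.5,interpolation=2))
st()
"; python3 rot.py pics/top4.png
```

```text
time_s: 16.55
position: [0.4457, -0.3194, 0.2299]
eef_rot: [0.399, 0.587, -0.389, 0.587]
contact_force: [0.5, 0.5, 0.3]
opening: 0.0002
t 16.65 p [ 0.4458 -0.319   0.2301] F [-0.142   1.4825 -0.0168] op 5.758690316025441e-05 j [ 1.1688  0.3736 -0.7296  1.8025  0.2664  1.0688 -0.8362]
pics/top0.png [268.49839228 211.12251913] 4509.5 ang 31.70705108598779
 spoke rot ccw-in-image from start 0.0 [1.67787554 0.88810539 0.         0.88531235 1.66777185]
pics/top4.png [268.32223074 211.21014572] 4563.5 ang 32.0749990362679
 spoke rot ccw-in-image from start 0.5 [2.19067722 1.5243195  1.51847485 2.03189073 2.5875667 ]
```

View pics/top4.png

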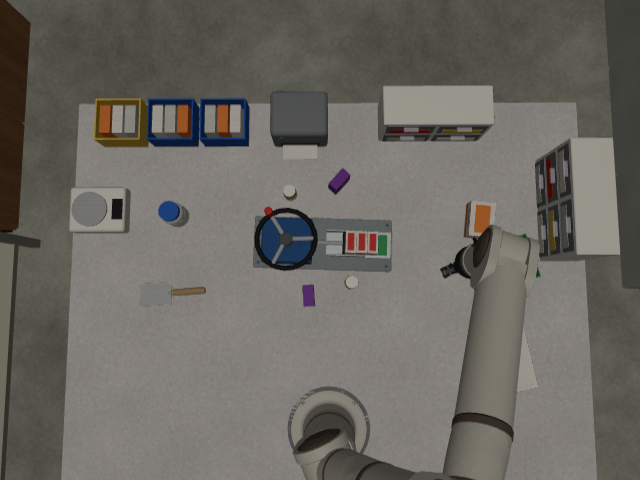

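View pics/scene4c.png

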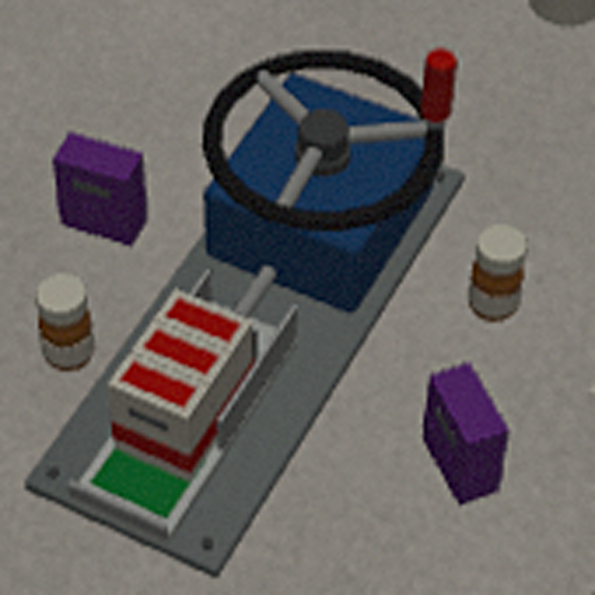

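```bash
python3 - <<'E'
from h import *
np.set_printoptions(precision=4,suppress=True)
for n in('top0','top4'):
    im=cv2.imread(f'pics/{n}.png').astype(int); m=((im[...,2]>90)&(im[...,1]<.5*im[...,2])).astype(np.uint8); m[:228]=0;m[262:]=0
    k,l,s,c=cv2.connectedComponentsWithStats(m)
    yaw=-.0355; e=np.array([-np.sin(yaw),np.cos(yaw)])
    print(n,[(round(float(e@(atz('top',c[i],.097)[:2]-HUB)),4),int(s[i,4])) for i in range(1,k) if s[i,4]>20])
im=cv2.imread('pics/top1.png')[220:265,315:395]; cv2.imwrite('pics/z.png',cv2.resize(im,None,fx=10,fy=10,interpolation=2))
E
```

```text
top0 [(-0.144, 96), (-0.1742, 103), (-0.2042, 99)]
top4 [(-0.177, 102), (-0.2072, 96), (-0.2374, 98)]
```

View pics/z.png

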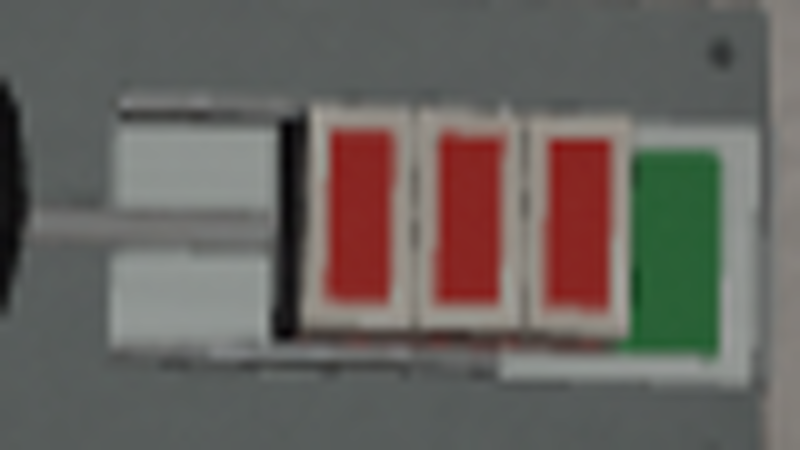

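```bash
python3 -c "
from cell import finish_job
print(finish_job())"
```

```text
the job is handed in; nothing more can be done
None
```

I pushed the hand wheel clockwise through one full turn with closed fingertips and handed the job in at about 16.7 s. The front carton is out on the green landing and the second carton is still at the end of the rails.

- **Handle position:** My first pass stopped about 1.1° short, so I went back for a small top-up push. The last top view shows the handle about 0.4° short of where it started, and the spokes read between 0 and 0.5° off. The scene-camera estimate was noisier, scattering by about 1°, so I relied on the top view.
- **Cartons:** All three moved 33 mm, because the pusher first had to close a gap of roughly 10 mm. In the dispenser frame, carton 1 is now at y ≈ -237 mm, which puts its rear face at about -222 mm. That is only just past the rail end at -221 mm, a margin of the same order as the 2 mm calibration error. Carton 2 is at about -207 mm, almost where carton 1 stood at the start.
- **Other objects:** The last pictures show the vials, bottle, spatula, stock box and purple cartons where they were. The arm partly covered the counting tray and I did not check it separately, but the tool was about 230 mm up whenever it was near it. Every force reading I took was about 2.5 N or less, and the arm was clear of everything when I handed in.

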